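# Click the mitad's heat wheel round to the red lobe, then start it

### The arm

A 6-joint arm with a two-finger parallel gripper is mounted at the origin on the work surface. World frame = base frame: x ahead of the robot, y to its left, z up, the work surface at z = 0. Lengths are in mm, angles in rad, forces in N, time in s.
With the tool pointing down it reaches from about 350 to 875 mm from the base axis. Payload 4.2 kg.
Tool frame: the origin (TCP) lies on the mounting face of the last link; the fingertips stand 173 mm ahead of it and the grasp point (between the pads) lies 155 mm ahead of it (tcp_to_grasp is the distance from the TCP to the grasp point, in mm); z points along the fingers, y is the direction in which the jaws open and shut (so a half turn about z gives the same grasp; the last joint's range is limited). The gripper opens to 85 mm and grips with 20 to 120 N. Pads are 22 mm wide; open, the fingers measure 114 mm over their backs; the gripper's body (76 mm by 85 mm) begins 54 mm behind the grasp point. The pads swing forward as they close: fully open they stand 13 mm farther back than shut.
Start: joints at [1.415, 0.385, 0.008, 0, -1.194, -0.259], TCP at [251.846, 571.991, 404.712] pointing down, gripper open.
Joint ranges: [-3.14, 3.14], [-1.21, 2.06], [-1.07, 1.41], [-3.16, 2.05], [-2.99, -0.16], [-3.1, 3.1]. Speed limits (rad/s): [2.79, 2.79, 3.14, 3.14, 3.14, 3.14].

### API

Orientations are given as a unit quaternion [x, y, z, w].
In Python, from bench import * gives the robot as it stands. The module is installed in compiled form; this text tells all that it offers.
- The arm moves only by the tool apply_moves, never from a script. Its arguments are lists of equal length, an entry for each row: "fingers": the closure, from 0 (fully open) to 1 (shut); "dp": the shift along the world's x, y, z in cm, a list of three; "yaw": the turn about the world's z in degrees. A call has 1 to 10 rows; each row is the pose to reach, as a shift and turn from the pose measured when the call began; what a row does not reach only later rows make up. A row lasts 1/10 s, in which the tool goes at most 50 mm and 8.59 degrees, less where a joint would pass 70% of its speed; a pose out of reach is approached as far as the arm can. A call with a gripper value outside its range is refused whole. The fingers move at their own pace and stop on an object; the grip force is fixed at half the most. Time passes only in rows, so rows that repeat a pose let the fingers close. It gives the time, the measured TCP pose, the force and the opening at its end, in the units of the state.
- read_state(): the state, without advancing time (a new reading comes with each control period).
- get_image(name): name is "scene" or "top"; returns a dict with "color" (420x560x3 uint8, blue, green, red), "mtx" (3x3 intrinsics, pixels), "k1" (the pictures are not rectified: a ray, as slopes to the right and down, at radius r is drawn at 1 + k1 r^2 times it, then the intrinsics apply), "camera_from_world" (4x4, takes a point from world to camera coordinates). Camera axes: x right, y down, z forward; pixel columns grow to the right and rows downward; lengths in mm; the calibration is good to about 2 mm. A picture is of the moment at which its call begins. There is no depth.
- job_done(): hands the job in, once; it reports no verdict.
The state is a dict: "clock": time; "joints": joint angles; "joint_vel": joint speeds; "joint_efforts": joint torques, N m; "position": TCP position; "ee_rot": TCP orientation; "contact_force": force on the tool from outside, world axes, zero at the start; "wrist_torque": the same for the moment, N m; "gripper_width": finger opening in mm.
Only numpy, scipy, OpenCV 4.12 (cv2) and the standard library are available. Lean on these libraries where they do the work, as an engineer would, in place of code of your own. Each camera call takes 0.05 s, during which the arm holds its last target. There are 200 camera calls.

### The job

Set up the mitad's heat controller with your fingertips: flick the rim of its six-lobed thumbwheel onward, clockwise seen from above, click by click until the red lobe stands at the yellow pointer, and do not let it run past. Only then press the green start button fully in and let it come back up. Work gently, pinch and lift nothing, and leave the lid, bowl, cup, ladle, paddle and canister undisturbed.

Things in the scene. Friction and masses are not known exactly. Their poses are not given: they have to be found in the camera images.
- controller: grey metal box bolted to the slab, 160 x 160 x 60 mm high, carrying thumbwheel, pointer and button. Origin: on the thumbwheel's axis, at slab height; z up. The box spans x -30 to +130, y -80 to +80, so the wheel overhangs its front (-x, towards the robot). The yellow pointer is a fixed bar, 26 mm tall, standing on the box at x +61 to +98, y 0, aimed at the wheel's far side.
- heat_wheel (a joint): angle (rad) of the thumbwheel about its upright axis, growing clockwise seen from above (near edge runs to controller +y). Sprung click every 1.047 rad: 0, 1.047, ... 5.236, stops just beyond first and last. A lobe pushed with 1 to 3 N moves; well past half a click it runs on by itself to the next rest and stays. Red lobe at the pointer: 4.189. It starts two to four clicks short of that.
- red_lobe (a point): centre of the top of the red lobe, 88 mm above the slab, 54 mm from the wheel's axis; moves with the wheel
- pointer (a point): tip of the yellow pointer, 86 mm above the slab, 62 mm from the wheel's axis in the controller's +x direction
- start_button (a joint): travel (m) of the round green push button, 30 mm across, standing on the controller at x +100, y +48 mm; 0 up, 0.006 fully in, springs back; fully in takes 5 N
- start_button_top (a point): centre of the green button's top face; moves down with it as it is pressed
- cup: red plastic cup, 76 mm across, 100 mm tall, standing to the left of the controller; origin at the centre of its underside
- canister: blue plastic canister with white twist cap, 90 mm across, 167 mm tall, standing to the right of the controller; origin at the centre of its underside
- bowl: white ceramic bowl, 170 mm across, 75 mm tall; origin at the centre of its underside
- ladle: stainless ladle lying on the slab far left of the controller, 330 mm long; origin under its scoop (82 mm across, 36 mm tall), handle along -x
- paddle: wooden paddle lying flat on the slab beyond the controller, 390 mm long, 85 mm wide, 14 mm thick; origin underneath where blade (+x) and handle (-x) meet
- wheel_hub (a point): top centre of the thumbwheel, 88 mm above the slab. The wheel: black disc of radius 44 mm (66 to 82 mm above the slab) with six lobes, one red, five white: studs 12 mm across (64 to 88 mm high) centred 54 mm from the axis, 60 degrees apart, each on a 10 mm wide radial rib. Clear gap between neighbouring lobes 42 mm. At rest one lobe is at the pointer, one opposite, nearest the robot.
- lid_handle (a point): middle of the black bar handle, 116 mm above the slab, on the near left rim of the domed aluminium lid of the mitad (a red round griddle 500 mm across, to the robot's right, 235 mm high with the lid's knob). The lid is hinged on its far right rim and starts shut; leave it shut

How it is judged:
By the outcome, as a careful person would: the job done as asked, in the order asked, and still so for the second after the job is handed in, with the robot touching nothing.
It also fails if it takes over 67 s, if anything falls off the work surface, if the arm or the gripper's body presses on something with over 40 N, if the wrist force passes 120 N, or if a joint passes its speed limit or range.

## Working session

There is one attempt and no reset: what is moved stays moved. The work goes in short steps, Python scripts to look and compute and a tool call to move; the robot and the scene stay as the last step left them, time stands still between calls to the robot, and variables do not carry over. Pictures are saved under pics/ and viewed, about 8 in all and at most 12, crops included, and the job is handed in when it is done.

Besides the shell and the picture viewer there is one more tool, called after "Call:" as name(argument=value, ...) on one line, values as JSON. apply_moves: Moves the arm, as the interface text tells. Its arguments: {"type":"object","properties":{"fingers":{"type":"array","items":{"type":"number"}},"dp":{"type":"array","items":{"type":"array","items":{"type":"number"}}},"yaw":{"type":"array","items":{"type":"number"}}},"required":["fingers","dp","yaw"]}

```bash
mkdir -p pics; cat > h.py <<'E'
from bench import *
import numpy as np, cv2
def ray(im,px):
    d=np.array([im["k1"],0,0,0,0],float)  # brown model: x*(1+k1 r^2)
    s=cv2.undistortPoints(np.array([[px]],float),im["mtx"],d)[0,0]
    T=np.array(im["camera_from_world"]); R,t=T[:3,:3],T[:3,3]
    return -R.T@t, R.T@np.array([s[0],s[1],1.])
def onz(im,px,z):
    o,d=ray(im,px); return o+d*(z-o[2])/d[2]
def proj(im,p):
    T=np.array(im["camera_from_world"])
    q,_=cv2.projectPoints(np.array(p,float).reshape(-1,1,3),cv2.Rodrigues(T[:3,:3])[0],T[:3,3],im["mtx"],np.array([im["k1"],0,0,0,0],float))
    return q[:,0]
E
python3 - <<'E'
from h import *
s=read_state();print(s)
for n in("top","scene"):
    im=get_image(n);cv2.imwrite(f"pics/{n}0.png",im["color"]);print(im["mtx"],im["k1"],im["camera_from_world"])
E
```

```text
{'clock': 0.0, 'joints': array([ 1.41460124e+00,  3.85528201e-01,  6.63809992e-03, -4.92763668e-04,
       -1.19400125e+00, -2.58602809e-01]), 'joint_vel': array([-0.00108561, -0.00019174,  0.00091194, -0.00066055,  0.00152762,
        0.00072051]), 'joint_efforts': array([-3.31401461e-04, -3.92283869e+01,  1.88395947e+01,  4.18615535e+00,
       -4.69821956e-03, -3.43527660e-06]), 'position': array([251.76086598, 571.82154316, 403.64403075]), 'ee_rot': array([ 9.78550538e-01, -2.06004113e-01, -1.75089334e-04,  1.05786027e-03]), 'contact_force': array([0.44727866, 0.75363701, 0.59858009]), 'wrist_torque': array([ 0.0013805 , -0.00889768, -0.01686873]), 'gripper_width': 85.31532446021474}
[[494.48224972   0.         281.78165279]
 [  0.         494.48224972 204.83391037]
 [  0.           0.           1.        ]] -0.15930700389778962 [[ 2.02788234e-02 -9.99774977e-01  6.22614398e-03 -2.73733318e+01]
 [-9.93064327e-01 -2.08632754e-02 -1.15706380e-01  5.91377329e+02]
 [ 1.15810241e-01 -3.83657224e-03 -9.93263947e-01  1.69218929e+03]
 [ 0.00000000e+00  0.00000000e+00  0.00000000e+00  1.00000000e+00]]
[[507.7754495    0.         284.2781412 ]
 [  0.         507.7754495  213.74425024]
 [  0.           0.           1.        ]] -0.08864618321348851 [[-6.01423265e-01  7.98860426e-01  1.05865861e-02  3.52112693e+02]
 [ 4.55138259e-01  3.53481823e-01 -8.17251348e-01 -1.61745508e+02]
 [-6.56611926e-01 -4.86695614e-01 -5.76184135e-01  1.84551194e+03]
 [ 0.00000000e+00  0.00000000e+00  0.00000000e+00  1.00000000e+00]]
```

View pics/top0.png

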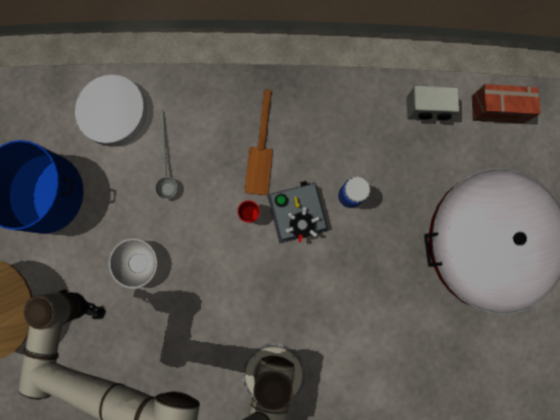

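View pics/scene0.png

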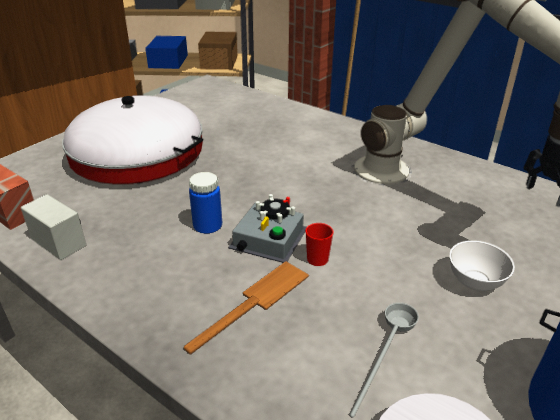

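```bash
cat > m.py <<'E'
from h import *
def blobs(im,box,kind):
    x0,y0,x1,y1=box
    hsv=cv2.cvtColor(im["color"],cv2.COLOR_BGR2HSV); H,S,V=[hsv[...,i].astype(int) for i in range(3)]
    m={"red":((H<8)|(H>172))&(S>150)&(V>70),"yel":(H>18)&(H<35)&(S>120)&(V>80),"grn":(H>50)&(H<85)&(S>100)&(V>40),"wht":(S<60)&(V>150)}[kind]
    k=np.zeros_like(m);k[y0:y1,x0:x1]=m[y0:y1,x0:x1]
    n,_,st,c=cv2.connectedComponentsWithStats(k.astype(np.uint8))
    return [(tuple(c[i].round(1)),int(st[i,4]),st[i,:4].tolist()) for i in range(1,n) if st[i,4]>3]
E
python3 - <<'E'
from m import *
t=get_image("top");s=get_image("scene")
Z={"red":88,"yel":86,"grn":72,"wht":88}
for n,im,b in(("top",t,(265,175,330,245)),("scene",s,(228,190,306,262))):
    for k in Z:
        for c,a,bb in blobs(im,b,k): print(n,k,c,a,bb,onz(im,c,Z[k]).round(1)[:2])
a=cv2.resize(t["color"][170:250,235:335],None,fx=6,fy=6,interpolation=cv2.INTER_CUBIC)
cv2.imwrite("pics/tc.png",a)
a=cv2.resize(s["color"][180:270,220:340],None,fx=6,fy=6,interpolation=cv2.INTER_CUBIC)
cv2.imwrite("pics/sc.png",a)
E
```

```text
top red (np.float64(299.9), np.float64(237.8)) 25 [298, 235, 5, 7] [475.3 -78.1]
top yel (np.float64(296.2), np.float64(202.2)) 38 [294, 197, 6, 11] [595.8 -63.6]
top grn (np.float64(280.7), np.float64(199.4)) 74 [276, 195, 10, 10] [606.1 -10.9]
scene red (np.float64(286.6), np.float64(199.8)) 31 [283, 197, 7, 7] [478.6 -73. ]
scene yel (np.float64(264.5), np.float64(222.8)) 84 [261, 216, 8, 15] [607.5 -54. ]
scene grn (np.float64(277.3), np.float64(230.3)) 85 [272, 226, 11, 10] [598.4 -15.6]
scene wht (np.float64(260.5), np.float64(202.9)) 1565 [228, 190, 78, 51] [ 539.2 -124. ]
scene wht (np.float64(275.0), np.float64(204.5)) 46 [271, 202, 9, 6] [519.6 -85. ]
scene wht (np.float64(263.1), np.float64(213.5)) 34 [260, 211, 8, 9] [576.9 -83.7]
scene wht (np.float64(279.2), np.float64(214.6)) 16 [277, 213, 5, 5] [552.9 -43.9]
scene wht (np.float64(294.9), np.float64(219.3)) 7 [293, 218, 5, 3] [543.9   5.1]
scene wht (np.float64(290.2), np.float64(223.9)) 31 [286, 220, 10, 9] [569.7   7.7]
scene wht (np.float64(255.6), np.float64(229.4)) 64 [241, 223, 28, 12] [648.5 -52.3]
scene wht (np.float64(270.2), np.float64(224.6)) 10 [269, 222, 4, 6] [606.5 -34.4]
scene wht (np.float64(284.4), np.float64(227.0)) 24 [281, 222, 9, 11] [591.2   3.6]
scene wht (np.float64(255.5), np.float64(234.0)) 4 [255, 233, 2, 3] [664.7 -39.3]
scene wht (np.float64(302.7), np.float64(239.6)) 50 [298, 233, 8, 12] [606.3  76.3]
scene wht (np.float64(264.4), np.float64(236.1)) 17 [261, 234, 7, 5] [657.1 -14.4]
scene wht (np.float64(287.0), np.float64(234.7)) 6 [286, 234, 3, 3] [614.8  30.2]
scene wht (np.float64(244.2), np.float64(257.2)) 319 [228, 249, 48, 13] [7.576e+02 1.000e-01]
scene wht (np.float64(293.6), np.float64(259.4)) 48 [288, 255, 15, 7] [687.2 105.2]
```

View pics/tc.png

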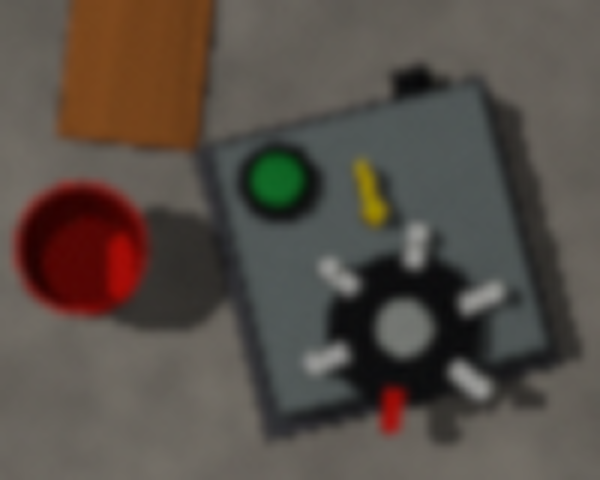

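View pics/sc.png

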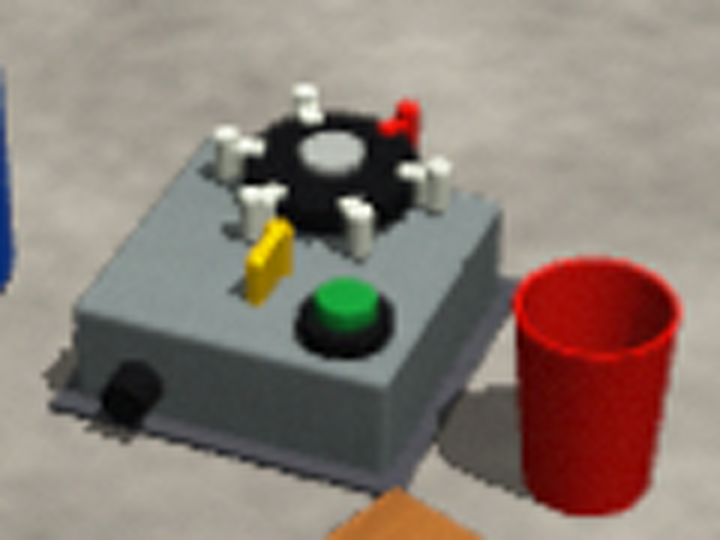

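The top crop shows the hub at about (302.3,224.7), the red lobe at (300,238) and the pointer tip near (297.5,206). The pointer appears to sit between two lobes, so I'll measure this metrically.

```bash
python3 - <<'E'
from m import *
t=get_image("top");s=get_image("scene")
def tri(a,b):
    A=[];B=[]
    for im,p in((t,a),(s,b)):
        o,d=ray(im,p);d=d/np.linalg.norm(d);P=np.eye(3)-np.outer(d,d);A.append(P);B.append(P@o)
    x=np.linalg.lstsq(np.vstack(A),np.hstack(B),rcond=None)[0];return x
T=lambda x,y:(235+(x+.5)/6-.5,170+(y+.5)/6-.5); S=lambda x,y:(220+(x+.5)/6-.5,180+(y+.5)/6-.5)
hub=onz(t,T(404,328),88);print("hub",hub,"scene",onz(s,S(333,150),88),"tri",tri(T(404,328),S(333,150)))
print("btn tri",tri(T(276,180),S(346,295)))
for p in[(391,428),(308,365),(325,265),(418,228),(500,292),(486,394)]:
    v=onz(t,T(*p),88)-hub;print("top lobe",v.round(1)[:2],np.hypot(*v[:2]).round(1),np.degrees(np.arctan2(v[1],v[0])).round(1))
h2=onz(s,S(333,150),88)
for p in[(408,105),(305,90),(228,133),(255,194),(358,206),(438,164)]:
    v=onz(s,S(*p),88)-h2;print("scene lobe",v.round(1)[:2],np.hypot(*v[:2]).round(1),np.degrees(np.arctan2(v[1],v[0])).round(1))
for p in[(376,220),(362,162)]:
    v=onz(t,T(*p),86)-hub;print("yel top",v[:2].round(1),np.degrees(np.arctan2(v[1],v[0])).round(1))
for p in[(287,223),(253,258)]:
    v=onz(s,S(*p),86)-h2;print("yel scene",v[:2].round(1),np.degrees(np.arctan2(v[1],v[0])).round(1))
c=[onz(t,T(*p),60)[:2] for p in((205,150),(475,85),(550,345),(270,430))];c=np.array(c);print(c)
for i in range(4):
    e=c[(i+1)%4]-c[i];print(np.degrees(np.arctan2(e[1],e[0])).round(1),np.hypot(*e).round(1))
E
```

```text
hub [521.13636398 -84.1273703   88.        ] scene [519.77159479 -84.50571055  88.        ] tri [520.93341435 -83.89557108  88.90404345]
btn tri [604.23859462 -10.85516302  83.00146325]
top lobe [-56.3   6.4] 56.6 173.5
top lobe [-21.9  53.5] 57.8 112.3
top lobe [34.6 45. ] 56.8 52.4
top lobe [56.7 -7. ] 57.1 -7.0
top lobe [ 21.4 -53.7] 57.8 -68.3
top lobe [-36.2 -46.6] 59.0 -127.8
scene lobe [-54.8   5. ] 55.1 174.7
scene lobe [-34.  -44.3] 55.8 -127.5
scene lobe [ 20.  -50.2] 54.0 -68.2
scene lobe [52.7 -6.5] 53.1 -7.0
scene lobe [30.3 38.7] 49.1 51.9
scene lobe [-21.8  47.9] 52.6 114.5
yel top [60.9 16.7] 15.3
yel top [93.8 25.2] 15.0
yel scene [59.9 18.8] 17.4
yel scene [91.6 23.8] 14.6
[[ 623.46522772   30.58367441]
 [ 664.61910846 -124.21026251]
 [ 515.23944728 -169.07787396]
 [ 463.56410773  -10.09812141]]
-75.1 160.2
-163.3 156.0
108.0 167.2
14.3 165.0
```

Call:
apply_moves(fingers=[1,1,1,1,1,1,1,1,1,1], dp=[[1,-4,0],[2,-8,0],[3,-12.5,0],[4,-17,0],[5,-21.5,0],[6,-26,0],[7,-30.5,0],[8,-35,0],[9,-39.5,0],[10,-43,0]], yaw=[-4,-8,-12,-16,-20,-24,-28,-32,-36,-41])

```text
clock: 1.3
position: [351.4, 139.5, 404.6]
ee_rot: [0.844, -0.537, -0.0, -0.0]
contact_force: [0.8, -0.4, 0.5]
gripper_width: -0.2
```

Call:
apply_moves(fingers=[1,1,1,1,1,1,1,1,1,1], dp=[[1,-4,-1],[2,-8,-2],[3,-12.5,-3],[4,-17,-4],[5,-21,-5],[6,-25,-6],[6.4,-27.5,-8],[6.4,-27.5,-8],[6.4,-27.5,-8],[6.4,-27.5,-8]], yaw=[0,0,0,0,0,0,0,0,0,0])

```text
clock: 2.3
position: [415.5, -134.9, 325.3]
ee_rot: [0.844, -0.537, 0.0, -0.0]
contact_force: [-0.9, 0.4, 0.5]
gripper_width: 0.1
```

```bash
cat > w.py <<'E'
from m import *
import sys
HUB=np.array([520.5,-84.]);YAW=15.
def look(name=None):
    for n,b in(("top",(265,175,330,245)),("scene",(228,190,306,262))):
        im=get_image(n)
        for c,a,bb in blobs(im,b,"red"):
            v=onz(im,c,86)[:2]-HUB; print(n,"red",c,a,"r",np.hypot(*v).round(1),"ctrl deg",((np.degrees(np.arctan2(v[1],v[0]))-YAW)%360).round(1))
        if name: 
            x,y=(220,160) if n=="top" else (200,150)
            cv2.imwrite(f"pics/{name}_{n}.png",cv2.resize(im["color"][y:y+105,x:x+140],None,fx=4,fy=4,interpolation=cv2.INTER_CUBIC))
    s=read_state();print(s["clock"],s["position"].round(1),s["contact_force"].round(2))
    return s
def tgt(r,phi,ztip=None,s=None):
    # dp (cm) and yaw (deg) so fingertip centre is at controller polar r,phi with tool y radial
    s=s or read_state();a=np.radians(phi+YAW)
    p=np.array([*(HUB+r*np.array([np.cos(a),np.sin(a)])), 173+(ztip if ztip else s["position"][2]-173)])
    x,y=s["ee_rot"][:2];yt=np.degrees(np.arctan2(y*y-x*x,2*x*y))
    d=(phi+YAW-yt+90)%180-90
    print(r,phi,"dp",((p-s["position"])/10).round(2),"yaw",d.round(1))
E
python3 - <<'E'
from w import *
s=look("a")
for r,p in((110,188),(63,188),(63,188),(63,182),(63,176),(63,170),(63,164),(63,158),(63,155),(100,158)): tgt(r,p,72,s)
E
```

```text
top red (np.float64(300.0), np.float64(237.3)) 23 r 43.7 ctrl deg 157.7
scene red (np.float64(286.7), np.float64(199.8)) 35 r 45.5 ctrl deg 153.0
2.4 [ 415.5 -134.6  325.5] [ 0.25 -0.81 -0.76]
110 188 dp [ 0.38  0.77 -8.05] yaw -2.1
63 188 dp [ 4.7   2.6  -8.05] yaw -2.1
63 188 dp [ 4.7   2.6  -8.05] yaw -2.1
63 182 dp [ 4.48  3.22 -8.05] yaw -8.1
63 176 dp [ 4.32  3.86 -8.05] yaw -14.1
63 170 dp [ 4.22  4.51 -8.05] yaw -20.1
63 164 dp [ 4.2   5.17 -8.05] yaw -26.1
63 158 dp [ 4.25  5.83 -8.05] yaw -32.1
63 155 dp [ 4.3   6.16 -8.05] yaw -35.1
100 158 dp [ 0.58  6.28 -8.05] yaw -32.1
```

View pics/a_scene.png

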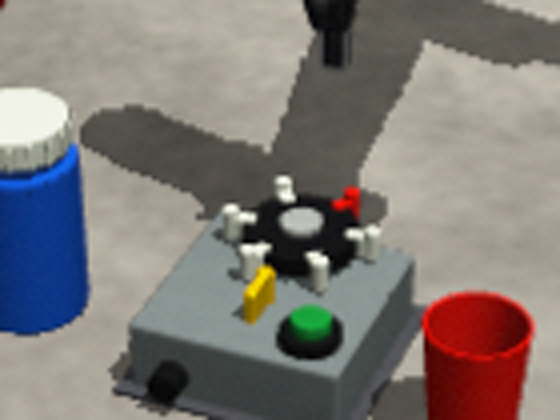

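The scene crop shows the wheel unchanged, with red at (288,200) and lobes either side of the pointer. The shut fingertips are clear on the near side at about (284,166).

Call:
apply_moves(fingers=[1,1,1,1,1,1,1,1,1], dp=[[0.4,0.8,-3],[0.4,0.8,-6],[0.4,0.8,-8],[0.4,0.8,-8],[1.5,1.2,-8],[2.6,1.7,-8],[3.7,2.2,-8],[4.7,2.6,-8],[4.7,2.6,-8]], yaw=[-2,-2,-2,-2,-2,-2,-2,-2,-2])

```text
clock: 3.3
position: [464.4, -108.0, 246.1]
ee_rot: [0.835, -0.55, 0.002, -0.001]
contact_force: [-0.1, -0.3, -0.3]
gripper_width: -0.2
```

```bash
python3 - <<'E'
from w import *
s=look("b")
for n in("top","scene"):
    print(n,proj(get_image(n),[*s["position"][:2],s["position"][2]-173]))
for p in(188,184,180,176,172,168,164,160,156): tgt(63,p,72,s)
E
```

```text
scene red (np.float64(286.7), np.float64(199.8)) 31 r 45.5 ctrl deg 153.0
3.4 [ 462.6 -108.5  245.5] [-0.51 -0.39  0.24]
top [[308.59758335 241.96404615]]
scene [[280.35865688 197.79264287]]
63 188 dp [-0.01 -0.01 -0.05] yaw -0.1
63 184 dp [-0.16  0.4  -0.05] yaw -4.1
63 180 dp [-0.29  0.82 -0.05] yaw -8.1
63 176 dp [-0.39  1.25 -0.05] yaw -12.1
63 172 dp [-0.46  1.68 -0.05] yaw -16.1
63 168 dp [-0.5   2.12 -0.05] yaw -20.1
63 164 dp [-0.51  2.56 -0.05] yaw -24.1
63 160 dp [-0.48  3.   -0.05] yaw -28.1
63 156 dp [-0.43  3.43 -0.05] yaw -32.1
```

View pics/b_scene.png

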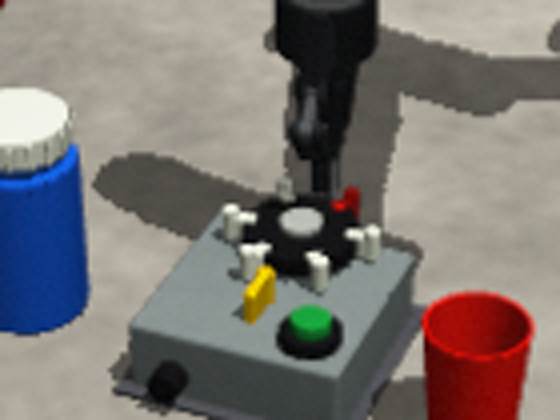

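The shut fingertips now sit between the red lobe and the white one behind it, touching nothing. I'll push slowly.

Call:
apply_moves(fingers=[1,1,1,1,1,1,1,1,1,1], dp=[[-0.1,0.2,0],[-0.16,0.4,0],[-0.23,0.6,0],[-0.29,0.8,0],[-0.34,1.0,0],[-0.39,1.25,0],[-0.43,1.45,0],[-0.46,1.7,0],[-0.46,1.7,0],[-0.46,1.7,0]], yaw=[-2,-4,-6,-8,-10,-12,-14,-16,-16,-16])

```text
clock: 4.5
position: [457.1, -91.9, 245.4]
ee_rot: [0.75, -0.662, 0.0, -0.0]
contact_force: [-0.5, -0.4, -0.2]
gripper_width: 0.2
```

```bash
python3 - <<'E'
from w import *
s=look()
for p in(170,168,166,164,162,160,158,156,154,152): tgt(63,p,72,s)
tgt(100,160,72,s)
E
```

```text
scene red (np.float64(286.7), np.float64(200.2)) 36 r 44.1 ctrl deg 150.9
4.6 [457.2 -91.9 245.4] [-0.51  0.87  0.65]
63 170 dp [ 0.05  0.24 -0.04] yaw -2.1
63 168 dp [ 0.03  0.46 -0.04] yaw -4.1
63 166 dp [ 0.03  0.68 -0.04] yaw -6.1
63 164 dp [ 0.03  0.9  -0.04] yaw -8.1
63 162 dp [ 0.03  1.12 -0.04] yaw -10.1
63 160 dp [ 0.05  1.34 -0.04] yaw -12.1
63 158 dp [ 0.07  1.56 -0.04] yaw -14.1
63 156 dp [ 0.1   1.78 -0.04] yaw -16.1
63 154 dp [ 0.14  1.99 -0.04] yaw -18.1
63 152 dp [ 0.19  2.21 -0.04] yaw -20.1
100 160 dp [-3.64  1.66 -0.04] yaw -12.1
```

Call:
apply_moves(fingers=[1,1,1,1,1,1,1], dp=[[0.04,0.25,0],[0.03,0.45,0],[0.03,0.7,0],[0.03,0.9,0],[0.03,1.1,0],[0.04,1.3,0],[0.04,1.3,0]], yaw=[-2,-4,-6,-8,-10,-12,-12])

```text
clock: 5.3
position: [457.4, -78.9, 245.3]
ee_rot: [-0.677, 0.736, -0.0, 0.0]
contact_force: [-0.6, -0.1, 0.4]
gripper_width: -0.0
```

```bash
python3 - <<'E'
from w import *
s=look("c")
for p in(158,156,154,152,150): tgt(63,p,72,s)
tgt(80,162,72,s);tgt(105,164,72,s)
E
```

```text
scene red (np.float64(289.2), np.float64(202.1)) 45 r 45.3 ctrl deg 134.9
5.4 [457.5 -78.9 245.3] [-1.2   0.61 -0.5 ]
63 158 dp [ 0.05  0.26 -0.03] yaw -2.2
63 156 dp [ 0.08  0.48 -0.03] yaw -4.2
63 154 dp [ 0.12  0.7  -0.03] yaw -6.2
63 152 dp [ 0.16  0.91 -0.03] yaw -8.2
63 150 dp [ 0.22  1.12 -0.03] yaw -10.2
80 162 dp [-1.69 -0.09 -0.03] yaw 1.8
105 164 dp [-4.2  -0.32 -0.03] yaw 3.8
```

View pics/c_scene.png

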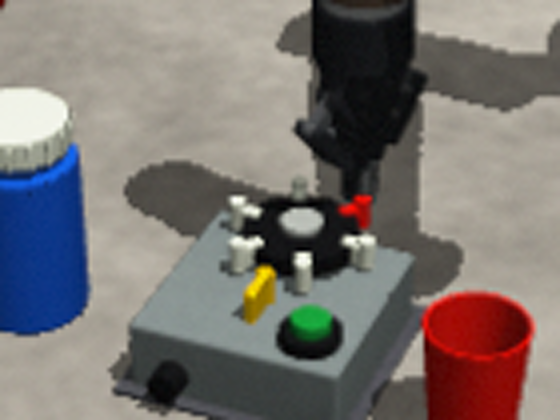

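Red has turned to about 140° in the controller frame and follows the finger. I'll push a little further.

Call:
apply_moves(fingers=[1,1,1,1,1], dp=[[0.05,0.25,0],[0.08,0.5,0],[0.12,0.7,0],[0.12,0.7,0],[0.12,0.7,0]], yaw=[-2,-4,-6,-6,-6])

```text
clock: 5.9
position: [458.8, -72.0, 245.3]
ee_rot: [-0.638, 0.77, -0.0, 0.0]
contact_force: [-0.6, -0.0, 0.1]
gripper_width: -0.2
```

```bash
python3 - <<'E'
from w import *
s=look()
for p in(152,150,148,146,144,142): tgt(63,p,72,s)
tgt(80,156,72,s);tgt(105,160,72,s)
E
```

```text
scene red (np.float64(290.1), np.float64(203.0)) 50 r 46.2 ctrl deg 128.2
6.0 [458.7 -72.  245.3] [ 0.   -0.26  0.76]
63 152 dp [ 0.04  0.22 -0.03] yaw -2.2
63 150 dp [ 0.09  0.43 -0.03] yaw -4.2
63 148 dp [ 0.15  0.64 -0.03] yaw -6.2
63 146 dp [ 0.22  0.85 -0.03] yaw -8.2
63 144 dp [ 0.3   1.06 -0.03] yaw -10.2
63 142 dp [ 0.38  1.26 -0.03] yaw -12.2
80 156 dp [-1.72  0.05 -0.03] yaw 1.8
105 160 dp [-4.28 -0.28 -0.03] yaw 5.8
```

Call:
apply_moves(fingers=[1,1,1,1,1], dp=[[0.04,0.2,0],[0.09,0.4,0],[0.15,0.65,0],[0.15,0.65,0],[0.15,0.65,0]], yaw=[-2,-4,-6,-6,-6])

```text
clock: 6.5
position: [460.3, -65.6, 245.3]
ee_rot: [-0.597, 0.802, -0.0, 0.0]
contact_force: [0.1, 0.0, 0.2]
gripper_width: -0.0
```

```bash
python3 - <<'E'
from w import *
s=look("d")
for p in(146,144,142,140): tgt(63,p,72,s)
tgt(80,150,72,s);tgt(105,154,72,s)
E
```

```text
scene red (np.float64(291.1), np.float64(205.0)) 54 r 47.3 ctrl deg 114.9
6.6 [460.2 -65.6 245.3] [ 0.68  0.66 -0.59]
63 146 dp [ 0.07  0.21 -0.03] yaw -2.2
63 144 dp [ 0.14  0.42 -0.03] yaw -4.2
63 142 dp [ 0.23  0.62 -0.03] yaw -6.2
63 140 dp [ 0.32  0.82 -0.03] yaw -8.2
80 150 dp [-1.7   0.23 -0.03] yaw 1.8
105 154 dp [-4.28  0.16 -0.03] yaw 5.8
```

View pics/d_scene.png

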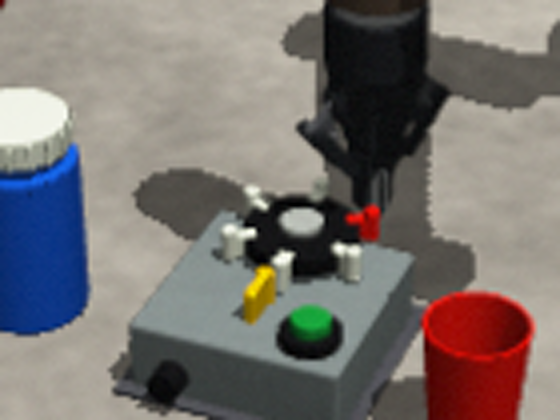

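It snapped to the next rest: red is at about 120°, ahead of the finger, and a white lobe is now by the pointer. I'll withdraw radially and check.

Call:
apply_moves(fingers=[1,1,1,1,1], dp=[[-1.0,0.2,0],[-2.0,0.3,0],[-3.2,0.3,0],[-4.3,0.3,0],[-4.3,0.2,0]], yaw=[1,2,4,6,6])

```text
clock: 7.1
position: [415.2, -63.8, 245.3]
ee_rot: [-0.638, 0.77, 0.0, -0.0]
contact_force: [-0.5, -0.1, 0.6]
gripper_width: 0.2
```

```bash
python3 - <<'E'
from w import *
s=look("e")
for r,p in((105,185),(110,210),(63,210),(63,206),(63,202),(63,198)): tgt(r,p,72,s)
E
```

```text
top red (np.float64(292.1), np.float64(233.9)) 27 r 45.8 ctrl deg 120.1
scene red (np.float64(291.4), np.float64(206.0)) 51 r 48.1 ctrl deg 108.6
7.2 [417.2 -63.6 245.7] [-0.09  0.1  -0.27]
105 185 dp [ 0.47 -5.63 -0.07] yaw 30.7
110 210 dp [ 2.56 -9.82 -0.07] yaw 55.7
63 210 dp [ 5.88 -6.49 -0.07] yaw 55.7
63 206 dp [ 5.58 -6.17 -0.07] yaw 51.7
63 202 dp [ 5.3  -5.83 -0.07] yaw 47.7
63 198 dp [ 5.05 -5.47 -0.07] yaw 43.7
```

View pics/e_top.png

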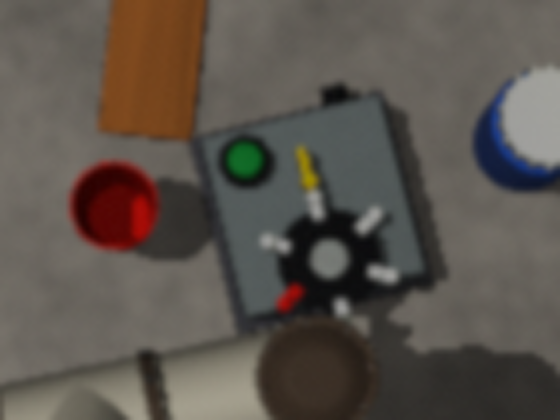

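The top view shows the wheel at rest with a white lobe exactly at the pointer and red at 120°, so two clicks remain. Next I move in behind the lobe at 180°.

Call:
apply_moves(fingers=[1,1,1,1,1,1,1,1,1,1], dp=[[0,-1.5,0],[0,-3,0],[0,-4.5,0],[0.5,-6,0],[1,-7.5,0],[1.8,-8.8,0],[2.5,-9.8,0],[2.5,-9.8,0],[2.5,-9.8,0],[2.5,-9.8,0]], yaw=[8,16,24,32,40,48,55,55,55,55])

```text
clock: 8.2
position: [441.9, -161.3, 245.6]
ee_rot: [0.921, -0.389, -0.0, -0.001]
contact_force: [0.6, -0.2, 0.4]
gripper_width: -0.2
```

Call:
apply_moves(fingers=[1,1,1,1,1,1], dp=[[0.8,0.8,0],[1.6,1.6,0],[2.4,2.4,0],[3.3,3.3,0],[3.3,3.3,0],[3.3,3.3,0]], yaw=[0,0,0,0,0,0])

```text
clock: 8.8
position: [475.0, -127.8, 245.4]
ee_rot: [0.921, -0.389, -0.0, -0.001]
contact_force: [-0.8, 0.1, 0.1]
gripper_width: 0.1
```

```bash
python3 - <<'E'
from w import *
s=look()
for p in range(208,166,-4): tgt(63,p,72,s)
E
```

```text
scene red (np.float64(291.5), np.float64(206.3)) 41 r 48.5 ctrl deg 106.8
8.9 [ 474.6 -128.3  245.4] [-0.1  -1.08 -0.03]
63 208 dp [-0.01  0.13 -0.04] yaw -1.2
63 204 dp [-0.3   0.47 -0.04] yaw -5.2
63 200 dp [-0.57  0.82 -0.04] yaw -9.2
63 196 dp [-0.81  1.19 -0.04] yaw -13.2
63 192 dp [-1.02  1.57 -0.04] yaw -17.2
63 188 dp [-1.21  1.97 -0.04] yaw -21.2
63 184 dp [-1.36  2.38 -0.04] yaw -25.2
63 180 dp [-1.49  2.8  -0.04] yaw -29.2
63 176 dp [-1.59  3.23 -0.04] yaw -33.2
63 172 dp [-1.66  3.66 -0.04] yaw -37.2
63 168 dp [-1.7   4.1  -0.04] yaw -41.2
```

Call:
apply_moves(fingers=[1,1,1,1,1,1,1,1,1,1], dp=[[-0.3,0.45,0],[-0.57,0.8,0],[-0.8,1.2,0],[-1.0,1.55,0],[-1.2,1.95,0],[-1.35,2.4,0],[-1.5,2.8,0],[-1.6,3.2,0],[-1.65,3.65,0],[-1.7,4.1,0]], yaw=[-5,-9,-13,-17,-21,-25,-29,-33,-37,-41])

```text
clock: 9.9
position: [457.0, -87.9, 245.5]
ee_rot: [0.725, -0.689, -0.0, -0.0]
contact_force: [0.3, -2.8, 0.4]
gripper_width: -0.1
```

```bash
python3 - <<'E'
from w import *
s=look()
for p in range(166,144,-2): tgt(63,p,72,s)
E
```

```text
top red (np.float64(290.5), np.float64(226.5)) 4 r 38.9 ctrl deg 86.3
scene red (np.float64(290.7), np.float64(210.6)) 54 r 52.9 ctrl deg 81.8
10.0 [457.1 -87.5 245.4] [-0.06 -0.52  0.23]
63 166 dp [ 0.04  0.24 -0.04] yaw -2.2
63 164 dp [ 0.04  0.46 -0.04] yaw -4.2
63 162 dp [ 0.04  0.68 -0.04] yaw -6.2
63 160 dp [ 0.06  0.9  -0.04] yaw -8.2
63 158 dp [ 0.08  1.12 -0.04] yaw -10.2
63 156 dp [ 0.11  1.34 -0.04] yaw -12.2
63 154 dp [ 0.15  1.55 -0.04] yaw -14.2
63 152 dp [ 0.2   1.77 -0.04] yaw -16.2
63 150 dp [ 0.25  1.98 -0.04] yaw -18.2
63 148 dp [ 0.31  2.19 -0.04] yaw -20.2
63 146 dp [ 0.38  2.4  -0.04] yaw -22.2
```

Call:
apply_moves(fingers=[1,1,1,1,1,1,1,1,1,1], dp=[[0.04,0.25,0],[0.04,0.45,0],[0.04,0.7,0],[0.06,0.9,0],[0.08,1.1,0],[0.11,1.35,0],[0.15,1.55,0],[0.2,1.75,0],[0.2,1.75,0],[0.2,1.75,0]], yaw=[-2,-4,-6,-8,-10,-12,-14,-16,-16,-16])

```text
clock: 11.0
position: [459.1, -70.2, 245.5]
ee_rot: [-0.624, 0.781, 0.0, 0.001]
contact_force: [0.3, -0.3, 0.5]
gripper_width: -0.1
```

```bash
python3 - <<'E'
from w import *
s=look()
for r,p in((63,150),(63,148),(80,152),(105,156)): tgt(r,p,72,s)
E
```

```text
top red (np.float64(288.3), np.float64(224.4)) 26 r 45.7 ctrl deg 75.8
scene red (np.float64(288.4), np.float64(213.2)) 50 r 55.7 ctrl deg 66.4
11.1 [459.1 -70.2 245.5] [ 0.49  0.04 -0.11]
63 150 dp [ 0.06  0.25 -0.05] yaw -2.2
63 148 dp [ 0.12  0.46 -0.05] yaw -4.2
80 152 dp [-1.65  0.42 -0.05] yaw -0.2
105 156 dp [-4.23  0.26 -0.05] yaw 3.8
```

Call:
apply_moves(fingers=[1,1,1,1,1], dp=[[0.06,0.25,0],[0.12,0.45,0],[0.15,0.55,0],[0.15,0.55,0],[0.15,0.55,0]], yaw=[-2,-4,-5,-5,-5])

```text
clock: 11.6
position: [460.6, -64.8, 245.4]
ee_rot: [-0.589, 0.808, 0.0, 0.001]
contact_force: [0.5, -0.1, 0.7]
gripper_width: -0.2
```

```bash
python3 - <<'E'
from w import *
s=look()
for r,p in((63,145),(63,143),(80,150),(105,154)): tgt(r,p,72,s)
E
```

```text
top red (np.float64(288.7), np.float64(221.2)) 26 r 45.7 ctrl deg 62.1
scene red (np.float64(285.1), np.float64(215.0)) 49 r 57.1 ctrl deg 53.1
11.7 [460.6 -64.8 245.5] [0.44 0.15 0.35]
63 145 dp [ 0.07  0.23 -0.05] yaw -2.2
63 143 dp [ 0.15  0.44 -0.05] yaw -4.2
80 150 dp [-1.74  0.15 -0.05] yaw 2.8
105 154 dp [-4.32  0.08 -0.05] yaw 6.8
```

Call:
apply_moves(fingers=[1,1,1,1,1], dp=[[-1.0,0.2,0],[-2.0,0.2,0],[-3.2,0.2,0],[-4.3,0.1,0],[-4.3,0.1,0]], yaw=[1,2,4,6,6])

```text
clock: 12.2
position: [415.3, -64.0, 245.4]
ee_rot: [-0.631, 0.776, 0.001, 0.0]
contact_force: [0.5, -0.0, -0.4]
gripper_width: -0.4
```

```bash
python3 - <<'E'
from w import *
s=look()
for r,p in((110,210),(63,210)): tgt(r,p,72,s)
E
```

```text
top red (np.float64(289.1), np.float64(220.8)) 24 r 44.8 ctrl deg 60.0
scene red (np.float64(285.2), np.float64(215.1)) 51 r 57.7 ctrl deg 53.1
12.3 [417.3 -63.7 245.8] [-0.2  -1.06  0.25]
110 210 dp [ 2.54 -9.81 -0.08] yaw 56.8
63 210 dp [ 5.86 -6.48 -0.08] yaw 56.8
```

Red is at 60.0°, resting one click short. I'll repeat the same stroke.

Call:
apply_moves(fingers=[1,1,1,1,1,1,1,1,1,1], dp=[[0,-1.5,0],[0,-3,0],[0,-4.5,0],[0.5,-6,0],[1,-7.5,0],[1.8,-8.8,0],[2.5,-9.8,0],[2.5,-9.8,0],[2.5,-9.8,0],[2.5,-9.8,0]], yaw=[8,16,24,32,40,48,56,56,56,56])

```text
clock: 13.3
position: [442.0, -161.4, 245.7]
ee_rot: [0.921, -0.39, -0.001, -0.001]
contact_force: [0.7, 0.0, 0.2]
gripper_width: -0.1
```

Call:
apply_moves(fingers=[1,1,1,1,1,1], dp=[[0.8,0.8,0],[1.6,1.6,0],[2.4,2.4,0],[3.3,3.3,0],[3.3,3.3,0],[3.3,3.3,0]], yaw=[0,0,0,0,0,0])

```text
clock: 13.9
position: [475.2, -127.9, 245.5]
ee_rot: [0.921, -0.389, -0.001, -0.001]
contact_force: [0.3, 0.0, 0.4]
gripper_width: -0.2
```

Call:
apply_moves(fingers=[1,1,1,1,1,1,1,1,1,1], dp=[[-0.3,0.45,0],[-0.57,0.8,0],[-0.8,1.2,0],[-1.0,1.55,0],[-1.2,1.95,0],[-1.35,2.4,0],[-1.5,2.8,0],[-1.6,3.2,0],[-1.65,3.65,0],[-1.7,4.1,0]], yaw=[-5,-9,-13,-17,-21,-25,-29,-33,-37,-41])

```text
clock: 14.9
position: [457.4, -87.4, 245.4]
ee_rot: [0.725, -0.689, -0.001, -0.0]
contact_force: [-1.3, -2.1, 0.3]
gripper_width: 0.1
```

Call:
apply_moves(fingers=[1,1,1,1,1,1,1,1,1,1], dp=[[0.04,0.25,0],[0.04,0.45,0],[0.04,0.7,0],[0.06,0.9,0],[0.08,1.1,0],[0.11,1.35,0],[0.15,1.55,0],[0.2,1.75,0],[0.2,1.75,0],[0.2,1.75,0]], yaw=[-2,-4,-6,-8,-10,-12,-14,-16,-16,-16])

```text
clock: 15.9
position: [459.1, -70.1, 245.3]
ee_rot: [-0.622, 0.783, 0.001, 0.0]
contact_force: [-0.4, -0.4, -0.1]
gripper_width: -0.2
```

```bash
python3 - <<'E'
from w import *
s=look()
for r,p in((63,150),(63,147)): tgt(r,p,72,s)
E
```

```text
top red (np.float64(295.2), np.float64(212.4)) 25 r 46.6 ctrl deg 14.7
scene red (np.float64(272.7), np.float64(217.3)) 43 r 61.0 ctrl deg 16.5
16.0 [459.2 -70.1 245.4] [-0.32 -0.26  0.68]
63 150 dp [ 0.04  0.24 -0.04] yaw -2.0
63 147 dp [ 0.14  0.55 -0.04] yaw -5.0
```

Call:
apply_moves(fingers=[1,1,1,1,1], dp=[[0.06,0.25,0],[0.12,0.45,0],[0.15,0.55,0],[0.15,0.55,0],[0.15,0.55,0]], yaw=[-2,-4,-5,-5,-5])

```text
clock: 16.5
position: [460.7, -64.6, 245.3]
ee_rot: [-0.588, 0.809, 0.001, 0.0]
contact_force: [-0.1, -0.6, -0.1]
gripper_width: 0.2
```

Call:
apply_moves(fingers=[1,1,1,1,1], dp=[[-1.0,0.2,0],[-2.0,0.2,0],[-3.2,0.2,0],[-4.3,0.1,0],[-4.3,0.1,0]], yaw=[1,2,4,6,6])

```text
clock: 17.0
position: [415.4, -63.9, 245.3]
ee_rot: [-0.63, 0.777, 0.002, -0.0]
contact_force: [0.2, 0.5, -0.2]
gripper_width: -0.1
```

```bash
python3 - <<'E'
from w import *
s=look("f")
a=np.radians(15);b=HUB+100*np.array([np.cos(a),np.sin(a)])+48*np.array([-np.sin(a),np.cos(a)])
print("button",b,"dp",((b-s["position"][:2])/10).round(2))
t=get_image("top");sc=get_image("scene")
for z in(72,76,80,84):
    print(z,[onz(im,c,z)[:2].round(1) for im,bx in((t,(265,175,330,245)),(sc,(228,190,306,262))) for c,n,_ in blobs(im,bx,"grn")])
E
```

```text
top red (np.float64(298.6), np.float64(210.7)) 25 r 48.0 ctrl deg 359.2
scene red (np.float64(268.9), np.float64(215.3)) 30 r 53.8 ctrl deg 3.7
17.1 [417.4 -63.6 245.6] [ 0.74  0.01 -0.34]
button [604.66926846 -11.75365583] dp [18.73  5.19]
72 [array([606.4, -10.6]), array([598.4, -15.6])]
76 [array([605.9, -10.6]), array([602.6, -12.4])]
80 [array([605.4, -10.6]), array([606.8,  -9.2])]
84 [array([604.9, -10.6]), array([611. ,  -5.9])]
```

View pics/f_top.png

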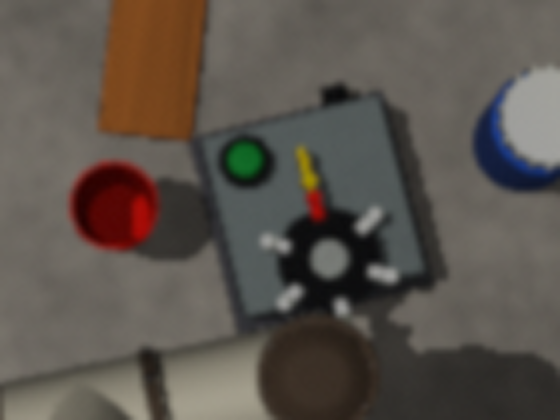

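The top crop shows the red lobe exactly at the pointer (359.2°), at rest. Next I go up and over the button at about (605,-11), with its top near z≈79.

Call:
apply_moves(fingers=[1,1,1,1,1,1,1,1,1,1], dp=[[0,0,4],[0,0,7],[3,1,8],[7,2,8],[11,3,8],[15,4.2,8],[18.8,5.2,8],[18.8,5.2,8],[18.8,5.2,8],[18.8,5.2,8]], yaw=[0,0,0,0,0,0,0,0,0,0])

```text
clock: 18.2
position: [605.3, -11.8, 325.2]
ee_rot: [-0.629, 0.777, 0.001, 0.0]
contact_force: [1.4, -0.3, -0.5]
gripper_width: -0.1
```

Call:
apply_moves(fingers=[1,1,1,1,1], dp=[[0,0,-2],[0,0,-4],[0,0,-5.5],[0,0,-5.5],[0,0,-5.5]], yaw=[0,0,0,0,0])

```text
clock: 18.7
position: [604.9, -12.1, 270.9]
ee_rot: [-0.629, 0.777, 0.001, 0.0]
contact_force: [-0.7, 0.2, 0.4]
gripper_width: -0.3
```

Call:
apply_moves(fingers=[1,1,1,1,1,1,1], dp=[[0,0,-0.4],[0,0,-0.8],[0,0,-1.2],[0,0,-1.5],[0,0,-1.8],[0,0,-1.8],[0,0,-1.8]], yaw=[0,0,0,0,0,0,0])

```text
clock: 19.4
position: [604.9, -12.0, 253.2]
ee_rot: [-0.629, 0.777, 0.001, 0.0]
contact_force: [-0.9, 1.1, 2.9]
gripper_width: -0.2
```

Call:
apply_moves(fingers=[1,1,1,1], dp=[[0,0,-0.1],[0,0,-0.2],[0,0,-0.2],[0,0,-0.2]], yaw=[0,0,0,0])

```text
clock: 19.8
position: [604.9, -12.0, 251.4]
ee_rot: [-0.629, 0.777, 0.001, 0.0]
contact_force: [-0.9, 0.6, 3.5]
gripper_width: -0.0
```

Call:
apply_moves(fingers=[1,1,1,1], dp=[[0,0,-0.1],[0,0,-0.2],[0,0,-0.2],[0,0,-0.2]], yaw=[0,0,0,0])

```text
clock: 20.2
position: [604.9, -12.0, 249.5]
ee_rot: [-0.63, 0.777, 0.001, 0.0]
contact_force: [-2.5, 0.3, 5.0]
gripper_width: 0.1
```

Call:
apply_moves(fingers=[1,1,1,1], dp=[[0,0,-0.1],[0,0,-0.15],[0,0,-0.15],[0,0,-0.15]], yaw=[0,0,0,0])

```text
clock: 20.6
position: [604.9, -11.9, 249.4]
ee_rot: [-0.63, 0.777, 0.001, 0.0]
contact_force: [-3.8, 0.7, 10.5]
gripper_width: 0.3
```

The button is at its hard stop: z stays at 249.4 mm while the force rises to 10.5 N. I'll release and rise clear.

Call:
apply_moves(fingers=[1,1,1,1,1,1,1,1,1,1], dp=[[0,0,0.5],[0,0,1.2],[0,0,3],[0,0,6],[0,0,9],[-4,3,11],[-8,6,11],[-12,9,11],[-16,12,11],[-16,12,11]], yaw=[0,0,0,0,0,0,0,0,0,0])

```text
clock: 21.6
position: [441.3, 109.6, 359.4]
ee_rot: [-0.632, 0.775, 0.001, 0.0]
contact_force: [1.0, -0.1, 0.5]
gripper_width: -0.1
```

Call:
apply_moves(fingers=[1,1,1,1,1], dp=[[-2,5,0],[-3,9,0],[-3,12,0],[-3,12,0],[-3,12,0]], yaw=[0,0,0,0,0])

```text
clock: 22.1
position: [411.5, 230.1, 359.0]
ee_rot: [-0.632, 0.775, 0.001, -0.0]
contact_force: [0.0, -0.6, 0.4]
gripper_width: 0.4
```

```bash
python3 - <<'E'
from w import *
look("g")
for n,bx in(("top",(265,175,330,245)),("scene",(228,190,306,262))):
    im=get_image(n);print(n,[c for c,_,_ in blobs(im,bx,"grn")],[c for c,_,_ in blobs(im,bx,"yel")])
    d=cv2.absdiff(im["color"],cv2.imread(f"pics/{n}0.png")).max(2); cv2.imwrite(f"pics/diff_{n}.png",cv2.hconcat([d]))
a=cv2.imread("pics/g_top.png");b=cv2.imread("pics/diff_top.png");b=cv2.cvtColor(b,cv2.COLOR_GRAY2BGR)
cv2.imwrite("pics/fin.png",cv2.resize(get_image("top")["color"],(784,588)))
E
```

```text
top red (np.float64(298.6), np.float64(210.7)) 25 r 48.0 ctrl deg 359.2
scene red (np.float64(268.9), np.float64(215.3)) 30 r 53.8 ctrl deg 3.7
22.2 [411.5 229.  359.1] [ 0.07 -0.42 -0.17]
top [(np.float64(280.7), np.float64(199.4))] [(np.float64(296.2), np.float64(202.1))]
scene [(np.float64(277.4), np.float64(230.4))] [(np.float64(264.4), np.float64(223.0))]Traceback (most recent call last):
  File "<stdin>", line 6, in <module>
cv2.error: OpenCV(4.12.0) /io/opencv/modules/imgproc/src/color.simd_helpers.hpp:92: error: (-15:Bad number of channels) in function 'cv::impl::{anonymous}::CvtHelper<VScn, VDcn, VDepth, sizePolicy>::CvtHelper(cv::InputArray, cv::OutputArray, int) [with VScn = cv::impl::{anonymous}::Set<1>; VDcn = cv::impl::{anonymous}::Set<3, 4>; VDepth = cv::impl::{anonymous}::Set<0, 2, 5>; cv::impl::{anonymous}::SizePolicy sizePolicy = cv::impl::<unnamed>::NONE; cv::InputArray = const cv::_InputArray&; cv::OutputArray = const cv::_OutputArray&]'
> Invalid number of channels in input image:
>     'VScn::contains(scn)'
> where
>     'scn' is 3
```

```bash
python3 - <<'E'
from w import *
for n in("top","scene"):
    im=get_image(n)["color"];o=cv2.imread(f"pics/{n}0.png")
    for nm,(x,y,w,h) in ({"cup":(236,198,26,26),"can":(336,174,36,36)} if n=="top" else {"cup":(304,222,30,44),"can":(186,172,38,62),"paddle":(184,262,126,90)}).items():
        print(n,nm,cv2.absdiff(im,o)[y:y+h,x:x+w].mean().round(2))
print(job_done())
E
```

```text
top cup 1.65
top can 2.35
scene cup 7.62
scene can 1.31
scene paddle 1.15
the job is handed in; nothing more can be done
None
```

The job is handed in: the red lobe stands at the yellow pointer, and I pressed the green button only after that.

**Wheel:** I flicked it on with the shut fingertips in three strokes, checking the cameras between strokes. The wheel started about 22° past a rest position, not on one. After that it settled with red at 120°, 60° and then the pointer. The last top view puts red 0.8° from the pointer. The scene camera reads 3.7° off, but its readings had been several degrees off the top view throughout.

**Button:** I pressed it to its stop. The tool stopped moving down while the force rose from 5 to 10.5 N. After release, the button showed at its original pixels in both views, so it came back up.

**Other objects:** I compared the final pictures with the first ones around the cup, canister and paddle.
- **Canister and paddle:** they show no change.
- **Cup:** it is unchanged from the top, but its scene-view patch differed more (7.6 against about 1–2). I think that is the arm's shadow, but I handed in without confirming it.
- **Bowl, ladle and lid:** I did not check these, but the arm went no lower than well above the bowl and never near the lid.

One planned final overview picture failed because of a script error, and I did not retake it. The hand-in came at about 22 s of the 67 s allowed, with the arm clear of everything and the force readings at noise level.

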